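# Scrape the solder drip tray into the catch cup

## Robot

A 7-joint arm with a two-finger parallel gripper is mounted at the origin on the work surface. World frame = base frame: x ahead of the robot, y to its left, z up, the work surface at z = 0. Lengths are in m, angles in rad, forces in N, time in s.
With the tool pointing down it reaches from about 0.425 to 0.925 m from the base axis. Payload 6.8 kg.
Tool frame: the origin (TCP) lies on the front face of the gripper's body, between the roots of the fingers; the fingertips stand 73 mm ahead of it and the grasp point (between the pads) lies 54 mm ahead of it (tcp_to_tips is the distance from the TCP to the fingertips, in m); z points along the fingers, x is the direction in which the jaws open and shut, and the axes are right-handed (so a half turn about z gives the same grasp; the last joint's range is limited). The gripper opens to 85 mm and grips with 20 to 120 N. Pads are 22 mm wide; open, the fingers measure 114 mm over their backs; the gripper's body (76 mm by 85 mm) begins 54 mm behind the grasp point. The pads swing forward as they close: fully open they stand 13 mm farther back than shut.
Start: joints at [-1.309, 0.477, 0.022, 1.555, -0.011, 1.109, -0.083], TCP at [0.244, 0.629, 0.304] pointing down, gripper open.
Joint ranges: [-2.96, 2.96], [-0.34, 2.1], [-1.41, 1.46], [0.24, 2.44], [-1.37, 4.51], [0.17, 1.92], [-2.96, 2.96]. Speed limits (rad/s): [2.39, 2.39, 3.14, 3.14, 3.14, 3.14, 3.14].

## Interface

Orientations are given as a unit quaternion [w, x, y, z].
In Python, from station import get_obs, read_camera, hand_in, look_for, silhouettes, tcp_to_tips gives the robot as it stands. The module is installed in compiled form; this text tells all that it offers.
- The arm moves only by the tool apply_moves, never from a script. Its argument "moves" is a list of rows, each a list of 3 entries, a list of its own where there are three numbers: the shift along the tool's x, y, z in units of 25 mm (1.0 is 25 mm), then the turn, a rotation vector about the tool's x, y, z in units of 10 degrees (1.0 is 10 degrees), then the gripper's target within -1 to 1 (fully open at 1, half-way at 0, shut at -1). In form: [[[dx, dy, dz], [rx, ry, rz], jaw], ...]. A call has 1 to 20 rows; each row is the pose to reach, as a shift and turn from the pose commanded when the call began, along the tool's axes at that moment; what a row does not reach only later rows make up. A row lasts 1/8 s, in which the tool goes at most 62.5 mm and 10.7 degrees, less where a joint would pass 70% of its speed; a pose out of reach is approached as far as the arm can. A call with a gripper value outside its range is refused whole. The fingers move at their own pace and stop on an object; "force" is the grip in N (left out, the last holds). Time passes only in rows, so rows that repeat a pose let the fingers close. It gives the time, the measured TCP pose, the force and the opening at its end, in the units of the state.
- get_obs(): the state, without advancing time (a new reading comes with each control period).
- read_camera(name): name is "scene" or "top" or "wrist"; returns a dict with "color" (384x512x3 uint8, red, green, blue), "mtx" (3x3 intrinsics, pixels), "eye" and "rotation" of the camera in the world; the wrist camera has in their place "hand_eye" (4x4, takes a point from camera to tool coordinates, whose origin is the TCP and whose axes are the tool frame's). Camera axes: x right, y up, looking along -z (the intrinsics and any distortion apply to the point x, -y, -z); pixel columns grow to the right and rows downward; lengths in m; the calibration is good to about 2 mm. A picture is of the moment at which its call begins: read the wrist's pose just before it. There is no depth.
- hand_in(): hands the job in, once; it reports no verdict.
Trained networks look in the newest picture that a camera, given by its name, has taken for a name from the list of things; names that differ only in an ending like _2 or _b are one class to them, and where a whole thing is asked for, a point or a joint stands for the part that bears it (a point fixed in the world has none). Each returns a list of dicts, best first, with "conf" (0 to 1); they miss things now and then, are a little off and sometimes report something else, mostly with a low value. They report only what shows in the picture. A call takes as long as a camera call. They do not tell look-alikes from the thing itself.
- look_for(camera, query): "pixel" ([row, column] in pixels, amid what is visible of it).
- silhouettes(camera, query): "mask" (384x512 bool, what is visible of it) and "pixel" ([row, column] in pixels, amid what is visible of it).
The state is a dict: "t": time; "q": joint angles; "joint_vel": joint speeds; "joint_torque": joint torques, N m; "eef_pos": TCP position; "tool_rot": TCP orientation; "contact_force": force on the tool from outside, world axes, zero at the start; "torque": the same for the moment, N m; "gripper_width": opening from 0.0 (shut) to 1.0 (fully open).
Only numpy, scipy, OpenCV 4.12 (cv2) and the standard library are available. Lean on these libraries where they do the work, as an engineer would, in place of code of your own. Each camera call takes 0.05 s, during which the arm holds its last target.

## Task

Tip the drip tray up to its stop by the bar at its rear (it stays where you leave it), then take the scraper and, with its blade edge pressed lightly but firmly on the tilted floor (no gouging), sweep the three stuck solder splashes over the open lip into the catch cup below. Hang the scraper back in its slotted rest and leave the tray tipped up; do not touch the splashes with the fingers, and leave the cup and the other things on the bench where they are.

Things in the scene. Friction and masses are not known exactly. Their poses are not given: they have to be found in the camera images.
- stand: Fixed grey stand carrying the drip tray between two uprights (6 mm thick, outer faces 118 mm apart, 84 mm high). Origin on the bench under the middle of the tray's hinge; z up; x points from the tray's open lip to its rear (uphill once tipped), y along the hinge. The hinge axis runs along y, 75 mm above the origin.
- tray (a joint): Tip angle of the dark steel drip tray about its hinge, rad: 0 level (start), 0.5 at the upper stop; the rear rises. A friction clutch of about 1.3 N m holds it at any angle: lifting at the bar takes about 10 N, and pressing on the floor far from the hinge (some 9 N at the rear end) pushes it down again.
- tray_bar (a point): Centre of the round steel lifting bar at the tray's rear: 12 mm diameter, 84 mm long along the stand's y, 170 mm behind the hinge, level with the floor's top (78 mm above the bench at the start), 42 mm behind the rear wall. Two 6 mm arms join it to the tray 36 mm to either side, so it can be pinched in the middle from above. Moves with the tray.
- tray_lip (a point): Middle of the tray's open lip edge, on top of the flat floor, 20 mm before the hinge; moves with the tray. The floor's plane stays 3 mm above the hinge axis and reaches from here to the rear wall 145 mm behind (level: 78 mm above the bench). Inside width 90 mm; rear and side walls stand 16 mm above the floor, 3 mm thick; none at the lip.
- splash1: Dull grey solder splash, a round disc 22 mm across and 3.5 mm thick, lying flat on the tray floor. Origin at the centre of its underside. It clings (friction coefficient about 1.6, mass about 18 g) and does not slide when the tray is tipped.
- splash2: Dull grey solder splash, oblong 18 x 24 mm and 3.5 mm thick, otherwise like splash1. Origin at the centre of its underside.
- splash3: Dull grey solder splash, a small flat-topped dome 17 mm across at the foot, 12 mm at the top, 4.5 mm high, otherwise like splash1. Origin at the centre of its underside.
- cup: Catch cup of bare aluminium, an open oblong box 80 mm (its x) by 124 mm (its y) and 46 mm high with 3 mm walls, loose on the bench below the lip. Origin at the centre of its underside.
- scraper_grip (a point): Centre of the scraper's wooden handle block: 26 mm thick (its x), 42 mm wide (its y), 40 mm tall. Below it a steel blade, 4 mm thick, 52 mm wide along y, 36 mm long; its edge lies 56 mm below this point (-z). About 110 g. It starts hanging upright in its rest: blade in the slot, handle's underside on the rest's top.
- scraper_edge (a point): Middle of the scraper's blade edge, 56 mm below the centre of its handle along its own -z.
- rest_slot (a point): Middle of the slot's mouth on top of the fixed plastic scraper rest, 45 mm above the bench. The rest is 46 mm square; the slot is 14 mm wide along its x, open at both ends along its y, 40 mm deep. Hung home, the centre of the scraper's handle is 20 mm above this point.
Not all that is in view belongs to the job. Of the things shaped like the part that bears scraper_grip, the wooden one is meant.

How it is judged:
On the way, in this order (a step that is already met when the one before it is completed fails the run):
1. the tray is tipped up to its stop (0.44 rad or more) (value of joint tray above 0.44 rad), for 0.2 s.
2. the scraper's blade edge is pressed on the tipped tray floor (over 1 N, edge over the floor) (contact force between scraper and stand above 1 N and value of joint tray above 0.35 rad and x of scraper_edge in the frame of stand between -0.025 and 0.13 m), for 0.15 s.
3. all three splashes are in the catch cup (x of splash1 in the frame of cup between -0.04 and 0.04 m and y of splash1 in the frame of cup between -0.062 and 0.062 m and z of splash1 in the frame of cup between -0.002 and 0.042 m and x of splash2 in the frame of cup between -0.04 and 0.04 m and y of splash2 in the frame of cup between -0.062 and 0.062 m and z of splash2 in the frame of cup between -0.002 and 0.042 m and x of splash3 in the frame of cup between -0.04 and 0.04 m and y of splash3 in the frame of cup between -0.062 and 0.062 m and z of splash3 in the frame of cup between -0.002 and 0.042 m), for 0.2 s.
At the end, for the whole second after the job is handed in: All three splashes lie in the catch cup, upright within 20 mm of its start; the tray is still tipped up (0.35 rad or more); the scraper hangs released and still in its rest (handle centre within 12 mm sideways of the slot and 28 mm in all, leaning under 0.15 rad) (all of step 3 and value of joint tray above 0.35 rad and horizontal distance between scraper_grip and rest_slot below 0.012 m and distance between scraper_grip and rest_slot below 0.028 m and angle between scraper_grip's own z axis and vertical below 0.15 rad and linear speed of scraper below 0.02 m/s and angle between cup's own z axis and vertical below 0.1 rad and distance of cup from where it was at the start of the episode below 0.02 m); the robot touches nothing.
It fails at once if the scraper gouges the tray (pressed with over 30 N) (contact force between scraper and stand above 30 N).
It fails at once if the fingers touch a splash (contact force between any of splash1, splash2, splash3 and the fingers above 0.3 N).
It fails at once if another thing on the bench is shifted by over 30 mm (distance of any of spool, flux_bottle, connector, circuit_board, driver, pot, lens_cap from where it was at the start of the episode above 0.03 m).
It fails at once if the cup is shifted by over 20 mm (distance of cup from where it was at the start of the episode above 0.02 m).
It also fails if it takes over 72 s, if anything falls off the work surface, if the arm or the gripper's body presses on something with over 40 N, if the wrist force passes 120 N, or if a joint passes its speed limit or range.

## Working session

There is one attempt and no reset: what is moved stays moved. The work goes in short steps, Python scripts to look and compute and a tool call to move; the robot and the scene stay as the last step left them, time stands still between calls to the robot, and variables do not carry over. Pictures are saved under pics/ and viewed, and the job is handed in when it is done.

Besides the shell and the picture viewer there is one more tool, called by a JSON object that holds its "method" and its "body". apply_moves: Moves the arm, as the interface text tells. Its arguments: {"type":"object","properties":{"moves":{"type":"array"},"force":{"type":"number"}},"required":["moves"]}

```bash
mkdir -p pics; ls
python3 - <<'E'
from station import *
import cv2
o=get_obs(); print(o, tcp_to_tips)
for n in ["scene","top","wrist"]:
    c=read_camera(n); cv2.imwrite(f"pics/{n}0.png",c["color"][:,:,::-1])
    print(n,{k:v for k,v in c.items() if k!="color"})
E
```

```text
pics
{'t': 0.0, 'q': array([-1.30912027,  0.47779433,  0.02236857,  1.55648631, -0.01149162,
        1.10928203, -0.0830705 ]), 'joint_vel': array([-0.0012962 ,  0.00047445,  0.00171845,  0.00133739,  0.00026539,
       -0.00082052,  0.00055966]), 'joint_torque': array([ 6.30623617e-05, -5.96450043e+01,  1.60799470e+00, -2.81205654e+01,
        1.23850303e-02,  9.54504241e-03,  9.36884021e-06]), 'eef_pos': array([0.2438027 , 0.62892716, 0.3029153 ]), 'tool_rot': array([ 5.83452639e-04,  8.25038959e-01,  5.65075099e-01, -7.12257147e-04]), 'contact_force': array([ 0.20736289, -1.23675294,  0.14491224]), 'torque': array([0.00145579, 0.00311614, 0.06573872]), 'gripper_width': 1.0001630549501415} 0.0726
scene {'mtx': array([[497.86282609,   0.        , 254.28427175],
       [  0.        , 497.86282609, 189.40477051],
       [  0.        ,   0.        ,   1.        ]]), 'eye': array([1.16695188, 0.39216418, 1.06555156]), 'rotation': array([0.45040797, 0.14417164, 0.26097342, 0.84157   ])}
top {'mtx': array([[433.56334671,   0.        , 257.61162218],
       [  0.        , 433.56334671, 189.0443646 ],
       [  0.        ,   0.        ,   1.        ]]), 'eye': array([0.53046753, 0.03621094, 1.05972221]), 'rotation': array([-0.69914876, -0.01760025,  0.0196772 ,  0.71448866])}
wrist {'mtx': array([[278.39801558,   0.        , 253.58198911],
       [  0.        , 278.39801558, 192.90409074],
       [  0.        ,   0.        ,   1.        ]]), 'hand_eye': array([[ 9.99998934e-01, -1.31326295e-03, -6.37704792e-04,
        -1.38996991e-04],
       [-1.44765060e-03, -9.48481593e-01, -3.16828932e-01,
        -8.16597801e-02],
       [-1.88771560e-04,  3.16829517e-01, -9.48482483e-01,
        -7.01740566e-02],
       [ 0.00000000e+00,  0.00000000e+00,  0.00000000e+00,
         1.00000000e+00]])}
```

View pics/scene0.png

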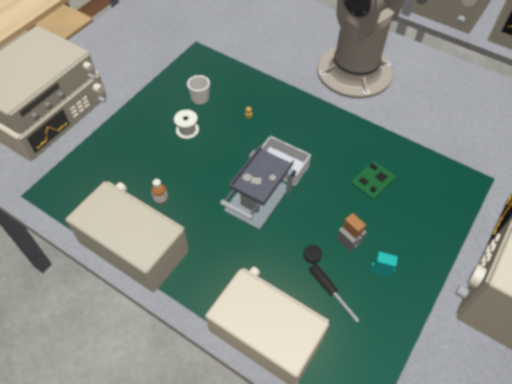

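View pics/top0.png

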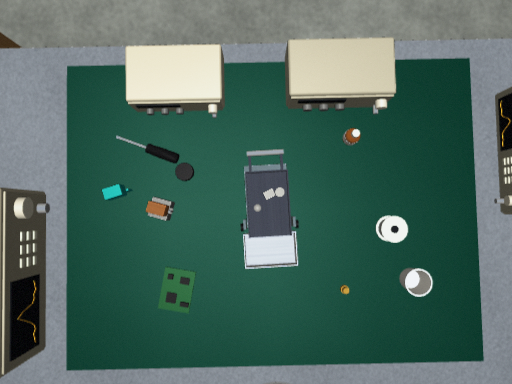

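View pics/wrist0.png

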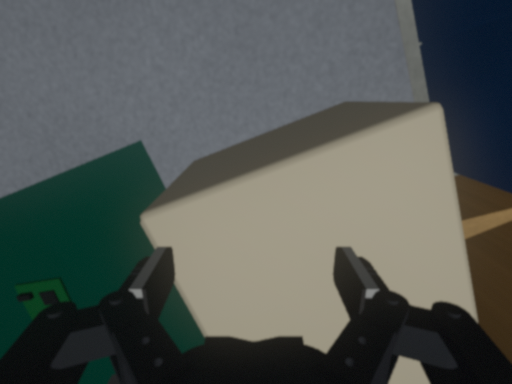

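```bash
cat > h.py <<'E'
import numpy as np, cv2
from scipy.spatial.transform import Rotation as R
from station import *
def rot(q): return R.from_quat([q[1],q[2],q[3],q[0]]).as_matrix()
def cam(n):
    o=get_obs(); c=read_camera(n)
    if n=="wrist":
        Rt=rot(o["tool_rot"]); H=c["hand_eye"]; c["E"]=o["eef_pos"]+Rt@H[:3,3]; c["R"]=Rt@H[:3,:3]
    else: c["E"]=np.array(c["eye"]); c["R"]=rot(c["rotation"])
    return c
def ray(c,px): # px row,col
    K=c["mtx"]; d=np.array([(px[1]-K[0,2])/K[0,0],-(px[0]-K[1,2])/K[1,1],-1]); return c["R"]@d
def onz(c,px,z):
    d=ray(c,px); return c["E"]+d*(z-c["E"][2])/d[2]
def proj(c,P):
    p=(np.atleast_2d(P)-c["E"])@c["R"]; K=c["mtx"]
    return np.c_[K[1,2]-K[1,1]*p[:,1]/-p[:,2], K[0,2]+K[0,0]*p[:,0]/-p[:,2]]
def crop(c,r0,r1,c0,c1,s,name):
    cv2.imwrite(name,cv2.resize(c["color"][r0:r1,c0:c1,::-1],None,fx=s,fy=s,interpolation=cv2.INTER_CUBIC))
E
python3 - <<'E'
from h import *
a=cam("top"); b=cam("scene")
crop(a,130,280,90,310,3.6,"pics/tc.png"); crop(b,130,280,210,410,4,"pics/sc.png")
for n,c in (("top",a),("scene",b)):
    for q in ["stand","tray","tray_bar","tray_lip","splash1","splash2","splash3","cup","scraper_grip","scraper_edge","rest_slot"]:
        try: print(n,q,[(np.round(d["pixel"],1).tolist(),round(d["conf"],2)) for d in look_for(n,q)[:4]])
        except Exception as e: print(n,q,e)
print(get_obs()['t'])
E
```

```text
top stand [([199.7, 265.4], 0.63)]
top tray [([200.3, 265.3], 0.55)]
top tray_bar [([199.9, 262.6], 0.92)]
top tray_lip [([204.0, 268.7], 0.79)]
top splash1 [([203.2, 267.5], 0.57), ([192.9, 267.1], 0.48), ([207.8, 256.2], 0.47)]
top splash2 [([203.2, 267.5], 0.57), ([192.9, 267.1], 0.48), ([207.8, 256.2], 0.47)]
top splash3 [([203.2, 267.5], 0.57), ([192.9, 267.1], 0.48), ([207.8, 256.2], 0.47)]
top cup [([250.5, 270.7], 0.78)]
top scraper_grip [([191.2, 115.5], 0.68), ([210.0, 159.0], 0.53)]
top scraper_edge [([192.5, 114.0], 0.83), ([209.7, 158.2], 0.78)]
top rest_slot [([204.8, 166.5], 0.7)]
scene stand [([189.5, 256.5], 0.87)]
scene tray [([179.9, 258.5], 0.7)]
scene tray_bar [([175.6, 260.2], 0.83), ([175.5, 247.1], 0.58)]
scene tray_lip [([178.0, 261.7], 0.88)]
scene splash1 [([174.6, 248.3], 0.46)]
scene splash2 [([174.6, 248.3], 0.46)]
scene splash3 [([174.6, 248.3], 0.46)]
scene cup [([153.9, 291.5], 0.77)]
scene scraper_grip [([265.2, 382.5], 0.94), ([229.0, 355.7], 0.6)]
scene scraper_edge [([261.8, 383.5], 0.82), ([228.9, 353.6], 0.8)]
scene rest_slot [([239.8, 345.2], 0.68)]
1.35
```

View pics/tc.png

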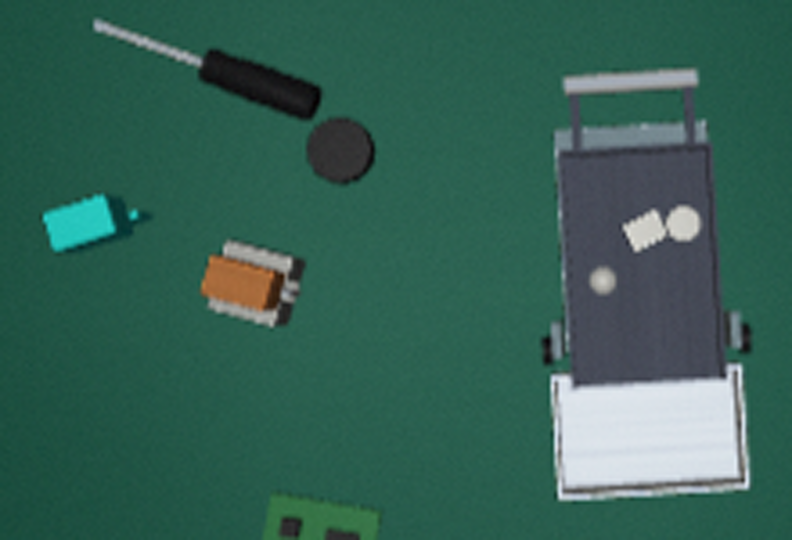

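View pics/sc.png

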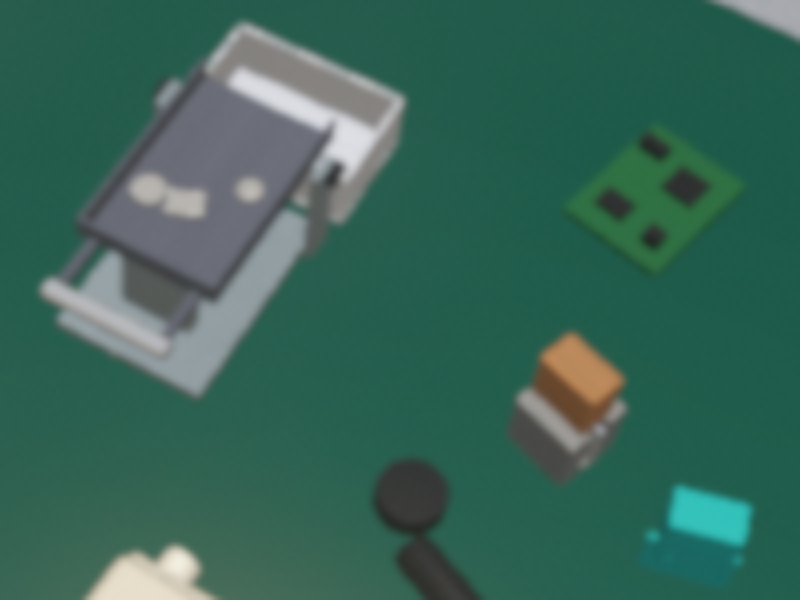

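```bash
cat > fit.py <<'E'
from h import *
from scipy.optimize import least_squares
a=cam("top"); b=cam("scene")
T=lambda p: (130+p[1]/3.6, 90+p[0]/3.6)
S=lambda p: (130+p[1]/4, 210+p[0]/4)
L=[(.170,.042,.078),(.170,-.042,.078),(.128,.048,.094),(.128,-.048,.094),(-.020,.048,.094),(-.020,-.048,.094)]
tp=[T(p) for p in [(565,85),(697,77),(556,152),(709,145),(574,385),(727,377)]]
sp=[S(p) for p in [(168,350),(43,288),(213,297),(83,222),(335,125),(203,68)]]
def W(v,L):
    c,s=np.cos(v[2]),np.sin(v[2]); L=np.array(L); return np.c_[v[0]+c*L[:,0]-s*L[:,1], v[1]+s*L[:,0]+c*L[:,1], L[:,2]]
for name,sel in (("top",[(a,tp)]),("scene",[(b,sp)]),("both",[(a,tp),(b,sp)])):
    f=lambda v: np.concatenate([(proj(c,W(v,L))-np.array(p)).ravel() for c,p in sel])
    r=least_squares(f,[.6,.0,0]); print(name,r.x.round(4),np.abs(r.fun).mean().round(2),r.fun.round(1))
v=r.x
# splashes in stand frame
for n,p in (("s1",(683,223)),("s2",(645,230)),("s3",(602,281))):
    P=onz(a,T(p),.081); d=P[:2]-v[:2]; c,s=np.cos(v[2]),np.sin(v[2]); print(n,P.round(4),(c*d[0]+s*d[1]).round(4),(-s*d[0]+c*d[1]).round(4))
# scraper top face
for p in [(213,257),(280,273),(203,294),(271,310)]: print(onz(a,T(p),.085).round(4))
for p in [(570,332),(625,378),(597,406),(541,357)]: print(onz(b,S(p),.085).round(4))
# cup rim
for p in [(556,375),(742,366),(560,498),(747,488)]: print('cup',onz(a,T(p),.046).round(4))
print(get_obs()['t'])
E
python3 fit.py
```

```text
top [0.4951 0.0074 0.0403] 0.53 [ 0.1 -0.4  0.1 -0.3 -0.6  0.4 -1.3  0.7  1.1 -0.6  0.6  0.1]
scene [0.4974 0.0146 0.0291] 0.8 [ 1.5 -0.4  0.8  0.8 -0.7  0.1  0.1 -1.8 -0.2  0.7 -1.9  0.6]
both [0.4957 0.0103 0.0364] 1.0 [-0.2 -1.4 -0.1 -1.3 -1.  -0.7 -1.5 -0.4  0.7 -1.9  0.4 -1.2  0.3 -1.
 -0.2  0.1 -2.  -0.6 -1.  -2.6 -1.5 -0.4 -3.  -0.6]
s1 [ 0.5744 -0.017   0.081 ] 0.0777 -0.0302
s2 [0.5706 0.0069 0.081 ] 0.0747 -0.0061
s3 [0.5392 0.0346 0.081 ] 0.0443 0.0227
[0.5594 0.277  0.085 ]
[0.5485 0.2353 0.085 ]
[0.5365 0.2834 0.085 ]
[0.5256 0.2411 0.085 ]
[0.5256 0.2496 0.085 ]
[0.5359 0.29   0.085 ]
[0.5614 0.285  0.085 ]
[0.5501 0.2435 0.085 ]
cup [0.4794 0.0656 0.046 ]
cup [ 0.4826 -0.0549  0.046 ]
cup [0.4005 0.0646 0.046 ]
cup [ 0.4042 -0.056   0.046 ]
1.45
```

```bash
cat >> h.py <<'E'
def Rt(yaw,pitch=0.0):
    # tool down, tool x along yaw; pitch>0: tool z leans toward +tool-x horizontally (points outward), like tray tipped
    D=np.array([[1,0,0],[0,-1,0],[0,0,-1.]])
    return R.from_euler('z',yaw).as_matrix()@R.from_euler('y',-pitch).as_matrix()@D
def mv(pos,Rm,o=None):
    o=o or get_obs(); Rc=rot(o["tool_rot"])
    d=Rc.T@(np.array(pos)-o["eef_pos"])/.025
    r=R.from_matrix(Rc.T@Rm).as_rotvec()/np.radians(10)
    return d.round(3),r.round(3)
E
python3 - <<'E'
from h import *
print(mv([.645,.015,.26],Rt(.036)))
E
```

```text
(array([-17.117,  23.839,   1.756]), array([-0.   , -0.   ,  6.675]))
```

{"method": "apply_moves", "body": {"moves": [[[-1.4, 2, 0.1], [0, 0, 0.6], -0.3], [[-17.1, 23.84, 1.75], [0, 0, 6.67], -0.3], [[-17.1, 23.84, 1.75], [0, 0, 6.67], -0.3], [[-17.1, 23.84, 1.75], [0, 0, 6.67], -0.3], [[-17.1, 23.84, 1.75], [0, 0, 6.67], -0.3], [[-17.1, 23.84, 1.75], [0, 0, 6.67], -0.3], [[-17.1, 23.84, 1.75], [0, 0, 6.67], -0.3], [[-17.1, 23.84, 1.75], [0, 0, 6.67], -0.3], [[-17.1, 23.84, 1.75], [0, 0, 6.67], -0.3], [[-17.1, 23.84, 1.75], [0, 0, 6.67], -0.3], [[-17.1, 23.84, 1.75], [0, 0, 6.67], -0.3], [[-17.1, 23.84, 1.75], [0, 0, 6.67], -0.3], [[-17.1, 23.84, 1.75], [0, 0, 6.67], -0.3], [[-17.1, 23.84, 1.75], [0, 0, 6.67], -0.3], [[-17.1, 23.84, 1.75], [0, 0, 6.67], -0.3]], "force": 50}}

```text
t: 3.32
eef_pos: [0.6447, 0.0174, 0.2601]
tool_rot: [-0.001, 1.0, 0.02, -0.0]
contact_force: [0.2, 1.5, -0.3]
gripper_width: 0.353
```

Run:
```python
from h import *
c=cam("wrist"); cv2.imwrite("pics/w1.png",c["color"][:,:,::-1]); o=get_obs(); print(o["eef_pos"],o["tool_rot"],o["gripper_width"],o["t"],o["contact_force"])
```

```text
[0.64473834 0.0172962  0.26021649] [-4.68903892e-04  9.99804532e-01  1.97652854e-02 -1.06817326e-04] 0.35417904382771725 3.375 [-0.50170642 -0.59666241  1.13803643]
```

View pics/w1.png

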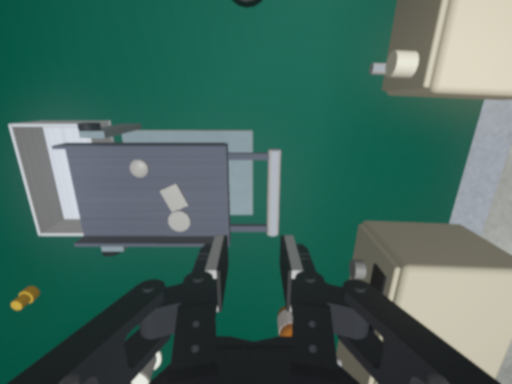

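Run:
```python
import cv2
i=cv2.imread("pics/w1.png")[115:265,0:300]; cv2.imwrite("pics/w1c.png",cv2.resize(i,None,fx=2.66,fy=2.66,interpolation=cv2.INTER_CUBIC))
```

```text
(no output)
```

View pics/w1c.png

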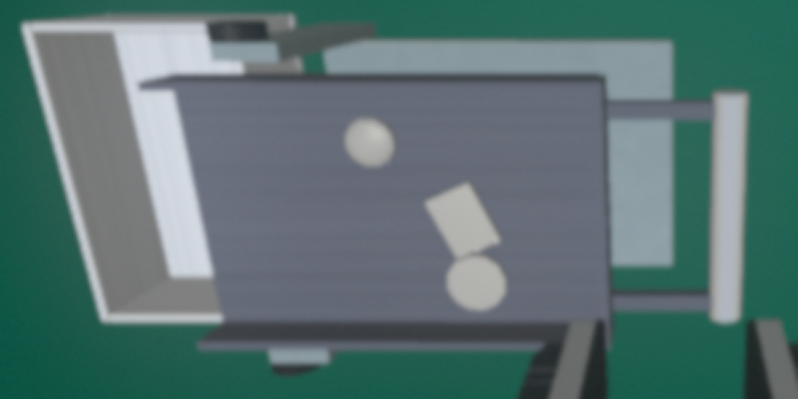

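```bash
cat > fit2.py <<'E'
from h import *
from fit import W
from scipy.optimize import least_squares
c=cam("wrist"); K=lambda p:(115+p[1]/2.66,p[0]/2.66)
L=[(.170,.042,.078),(.170,-.042,.078),(.128,.048,.094),(.128,-.048,.094),(-.020,.045,.078),(-.020,-.045,.078)]
p=np.array([K(x) for x in [(731,93),(726,322),(605,75),(610,347),(177,90),(223,321)]])
f=lambda v:(proj(c,W(v,L))-p).ravel()
r=least_squares(f,[.5,.01,.03]); v=r.x; print(v.round(4),r.fun.round(1))
ca,s=np.cos(v[2]),np.sin(v[2])
for n,q in (("s1",(476,282)),("s2",(462,220)),("s3",(369,143))):
    P=onz(c,K(q),.081); d=P[:2]-v[:2]; print(n,P.round(4),(ca*d[0]+s*d[1]).round(4),(-s*d[0]+ca*d[1]).round(4))
for q in [(24,24),(103,319)]:
    P=onz(c,K(q),.046); d=P[:2]-v[:2]; print("cup",P.round(4),(ca*d[0]+s*d[1]).round(4),(-s*d[0]+ca*d[1]).round(4))
E
python3 fit2.py | tail -6
```

```text
[0.4946 0.007  0.0419] [-0.1  0.1 -2.8  0.1  2.9 -0.5  1.1  0.8 -2.  -1.2  0.5  0.8]
s1 [ 0.5731 -0.0168  0.081 ] 0.0775 -0.0271
s2 [0.5692 0.0072 0.081 ] 0.0746 -0.0029
s3 [0.5385 0.0342 0.081 ] 0.0451 0.0253
cup [0.3992 0.0658 0.046 ] -0.0928 0.0627
cup [ 0.4038 -0.0566  0.046 ] -0.0934 -0.0598
```

Run:
```python
from h import *
print(mv([.6646,.0142,.132],Rt(.041)))
for th in (.1,.2,.3,.4,.49):
    # stand frame
    px,pz=.170,.057
    x=px*np.cos(th)-pz*np.sin(th)-px; z=px*np.sin(th)+pz*np.cos(th)-pz
    print(th,(np.array([x,0,-z])/.025).round(2), (th/np.radians(10)).round(2), (Rt(0).T@Rt(0,th)*1).round(2)[0].tolist(), R.from_matrix(Rt(0).T@Rt(0,th)).as_rotvec().round(2))
```

```text
(array([0.783, 0.122, 5.132]), array([-0.002, -0.   , -0.015]))
0.1 [-0.26  0.   -0.67] 0.57 [1.0, 0.0, 0.1] [0.  0.1 0. ]
0.2 [-0.59  0.   -1.31] 1.15 [0.98, 0.0, 0.2] [0.  0.2 0. ]
0.3 [-0.98  0.   -1.91] 1.72 [0.96, 0.0, 0.3] [0.  0.3 0. ]
0.4 [-1.42  0.   -2.47] 2.29 [0.92, 0.0, 0.39] [0.  0.4 0. ]
0.49 [-1.87  0.   -2.93] 2.81 [0.88, 0.0, 0.47] [0.   0.49 0.  ]
```

{"method": "apply_moves", "body": {"moves": [[[0.78, 0.12, 1.5], [0, 0, 0], -0.3], [[0.78, 0.12, 3], [0, 0, 0], -0.3], [[0.78, 0.12, 4.2], [0, 0, 0], -0.3], [[0.78, 0.12, 5.13], [0, 0, 0], -0.3], [[0.78, 0.12, 5.13], [0, 0, 0], -0.3], [[0.78, 0.12, 5.13], [0, 0, 0], -1], [[0.78, 0.12, 5.13], [0, 0, 0], -1], [[0.78, 0.12, 5.13], [0, 0, 0], -1], [[0.78, 0.12, 5.13], [0, 0, 0], -1], [[0.78, 0.12, 5.13], [0, 0, 0], -1]], "force": 60}}

```text
t: 4.78
eef_pos: [0.6636, 0.0132, 0.1329]
tool_rot: [-0.0, 1.0, 0.018, -0.001]
contact_force: [-5.4, -0.7, 1.7]
gripper_width: 0.117
```

Run:
```python
from h import *
c=cam("wrist"); cv2.imwrite("pics/w2.png",c["color"][:,:,::-1])
```

```text
(no output)
```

View pics/w2.png

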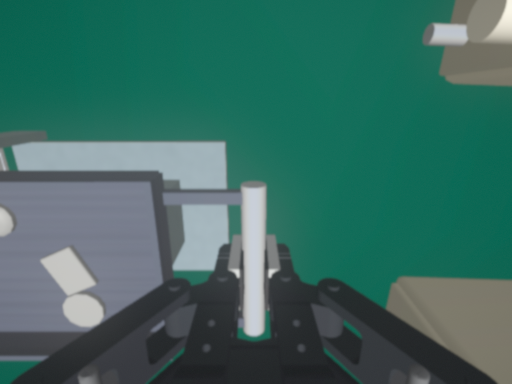

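{"method": "apply_moves", "body": {"moves": [[[-0.12, 0, -0.34], [0, 0.29, 0], -1], [[-0.26, 0, -0.67], [0, 0.57, 0], -1], [[-0.42, 0, -1.0], [0, 0.86, 0], -1], [[-0.59, 0, -1.31], [0, 1.15, 0], -1], [[-0.78, 0, -1.62], [0, 1.43, 0], -1], [[-0.98, 0, -1.91], [0, 1.72, 0], -1], [[-1.2, 0, -2.2], [0, 2.0, 0], -1], [[-1.42, 0, -2.47], [0, 2.29, 0], -1], [[-1.65, 0, -2.72], [0, 2.55, 0], -1], [[-1.87, 0, -2.95], [0, 2.81, 0], -1], [[-1.87, 0, -2.99], [0, 2.81, 0], -1], [[-1.87, 0, -2.99], [0, 2.81, 0], -1], [[-1.87, 0, -2.99], [0, 2.81, 0], -1]]}}

```text
t: 6.45
eef_pos: [0.6166, 0.0114, 0.2062]
tool_rot: [-0.005, 0.97, 0.018, 0.241]
contact_force: [-9.8, 0.1, 2.3]
gripper_width: 0.119
```

Run:
```python
from h import *
o=get_obs()
c=cam("wrist"); cv2.imwrite("pics/w3.png",c["color"][:,:,::-1])
Rm=rot(o["tool_rot"]); g=o["eef_pos"]+Rm@[0,0,.054]; print(g, Rm.round(3).tolist(), np.linalg.norm(g-[.4948,.0072+.17*0,.075]), np.arctan2(g[2]-.075,g[0]-.4948)-np.arctan(3/170))
```

```text
[0.64179964 0.01234683 0.15846478] [[0.884, 0.037, 0.467], [0.032, -0.999, 0.018], [0.467, -0.001, -0.884]] 0.16912052958759075 0.4987528849058416
```

View pics/w3.png

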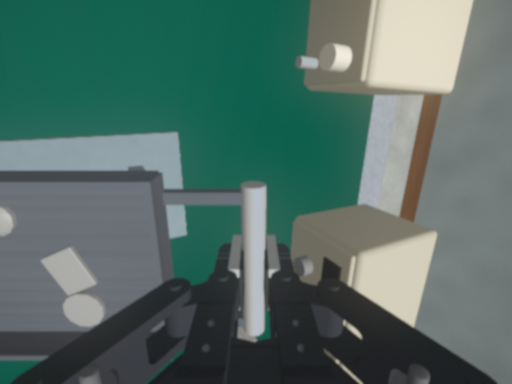

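Run:
```python
from h import *
print(mv([.54,.235,.27],Rt(-.255)))
```

```text
(array([-1.226, -9.055, -3.524]), array([-0.411, -2.764,  1.64 ]))
```

{"method": "apply_moves", "body": {"moves": [[[0, 0, 0], [0, 0, 0], -0.3], [[0, 0, 0], [0, 0, 0], -0.3], [[0, 0, 0], [0, 0, 0], -0.3], [[0, 0, -1], [0, 0, 0], -0.3], [[0, 0, -2.5], [0, 0, 0], -0.3], [[-0.3, -1, -3.5], [0, -0.5, 0.2], 0.2], [[-1.2, -9.05, -3.5], [-0.41, -2.76, 1.64], 0.2], [[-1.2, -9.05, -3.5], [-0.41, -2.76, 1.64], 0.2], [[-1.2, -9.05, -3.5], [-0.41, -2.76, 1.64], 0.2], [[-1.2, -9.05, -3.5], [-0.41, -2.76, 1.64], 0.2], [[-1.2, -9.05, -3.5], [-0.41, -2.76, 1.64], 0.2], [[-1.2, -9.05, -3.5], [-0.41, -2.76, 1.64], 0.2], [[-1.2, -9.05, -3.5], [-0.41, -2.76, 1.64], 0.2]]}}

```text
t: 8.12
eef_pos: [0.5424, 0.2329, 0.2701]
tool_rot: [-0.0, 0.992, -0.129, 0.003]
contact_force: [0.3, 0.1, -0.1]
gripper_width: 0.594
```

Run:
```python
from h import *
c=cam("wrist"); cv2.imwrite("pics/w4.png",c["color"][:,:,::-1]); t=cam("top"); crop(t,130,280,90,310,3.6,"pics/t4.png")
```

```text
(no output)
```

View pics/w4.png

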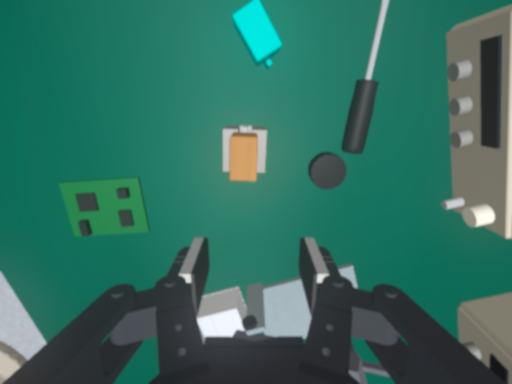

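View pics/t4.png

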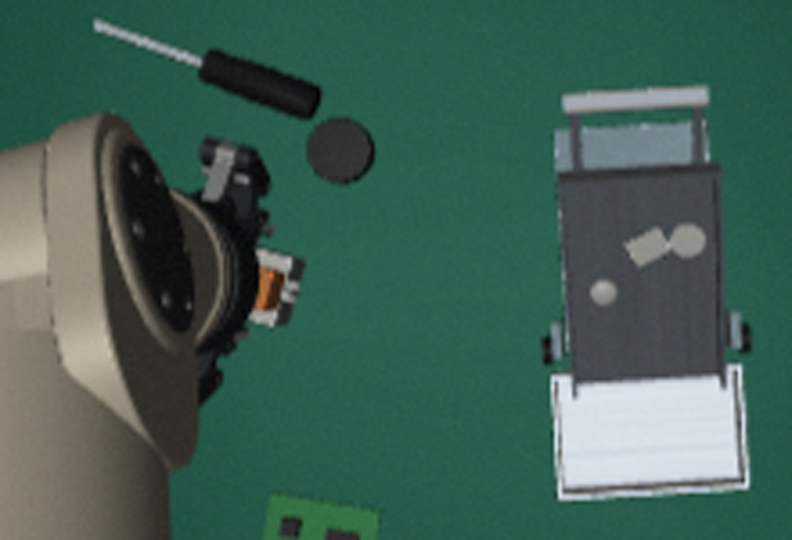

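Run:
```python
import cv2
i=cv2.imread("pics/w4.png")[110:200,190:300]; cv2.imwrite("pics/w4c.png",cv2.resize(i,None,fx=6,fy=6,interpolation=cv2.INTER_CUBIC))
```

```text
(no output)
```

View pics/w4c.png

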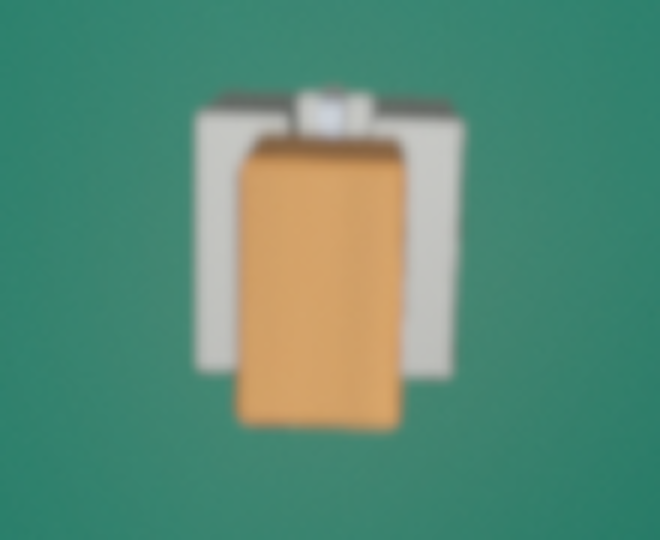

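Run:
```python
from h import *
c=cam("wrist"); K=lambda p:(110+p[1]/6,190+p[0]/6)
H=np.array([onz(c,K(p),.085) for p in [(238,158),(405,158),(400,430),(237,426)]])
S=np.array([onz(c,K(p),.045) for p in [(196,110),(463,118),(452,378),(195,372)]])
for A in (H,S):
    print(A.mean(0).round(4), [np.linalg.norm(A[i]-A[(i+1)%4]).round(4) for i in range(4)], [np.arctan2(*(A[j]-A[i])[[1,0]]).round(3) for i,j in ((0,1),(3,2))],[np.arctan2(*(A[j]-A[i])[[1,0]]).round(3)-np.pi/2 for i,j in ((3,0),(2,1))])
print(mv([*H.mean(0)[:2],.119],Rt(-.28)))
print(rot(get_obs()['tool_rot']).round(3)[:,0])
```

```text
[0.5414 0.264  0.085 ] [np.float64(0.0252), np.float64(0.0427), np.float64(0.0259), np.float64(0.042)] [np.float64(-0.257), np.float64(-0.283)] [np.float64(-0.28679632679489653), np.float64(-0.2697963267948966)]
[0.5415 0.2646 0.045 ] [np.float64(0.0462), np.float64(0.0464), np.float64(0.0467), np.float64(0.0466)] [np.float64(-0.286), np.float64(-0.281)] [np.float64(-0.29479632679489653), np.float64(-0.28379632679489664)]
(array([-0.372, -1.146,  6.039]), array([-0.007, -0.031,  0.132]))
[ 0.967 -0.254  0.005]
```

{"method": "apply_moves", "body": {"moves": [[[-0.2, -0.6, 2], [0, 0, 0.13], 0.2], [[-0.37, -1.15, 4], [0, -0.03, 0.13], 0.2], [[-0.37, -1.15, 5.2], [0, -0.03, 0.13], 0.2], [[-0.37, -1.15, 5.84], [0, -0.03, 0.13], 0.2], [[-0.37, -1.15, 5.84], [0, -0.03, 0.13], 0.2], [[-0.37, -1.15, 5.84], [0, -0.03, 0.13], -1], [[-0.37, -1.15, 5.84], [0, -0.03, 0.13], -1], [[-0.37, -1.15, 5.84], [0, -0.03, 0.13], -1], [[-0.37, -1.15, 5.84], [0, -0.03, 0.13], -1], [[-0.37, -1.15, 5.84], [0, -0.03, 0.13], -1]], "force": 80}}

```text
t: 9.52
eef_pos: [0.5422, 0.2653, 0.1254]
tool_rot: [-0.001, 0.99, -0.139, 0.001]
contact_force: [-1.2, -0.7, 6.1]
gripper_width: 0.293
```

Run:
```python
from h import *
c=cam("wrist"); cv2.imwrite("pics/w5.png",c["color"][:,:,::-1]); o=get_obs();print(o)
```

```text
{'t': 9.575, 'q': array([-0.92430041,  0.63278801,  0.49883221,  1.89161067, -0.44279562,
        0.72402921, -0.44846673]), 'joint_vel': array([ 0.00024042, -0.00077633,  0.00215817,  0.00121379, -0.00096963,
        0.0009494 ,  0.00085243]), 'joint_torque': array([-2.53576487e-01, -5.13765514e+01,  8.75469804e+00, -1.75192183e+01,
       -1.03765873e-01, -2.21369835e-01,  1.02764394e-02]), 'eef_pos': array([0.5422283 , 0.26527976, 0.12541526]), 'tool_rot': array([-0.00145235,  0.9903273 , -0.13873871,  0.00113782]), 'contact_force': array([-0.51904034, -1.49430845,  6.66306924]), 'torque': array([-1.43699594e-01,  1.49524338e-01, -2.45678207e-05]), 'gripper_width': 0.28707382440296964}
```

View pics/w5.png

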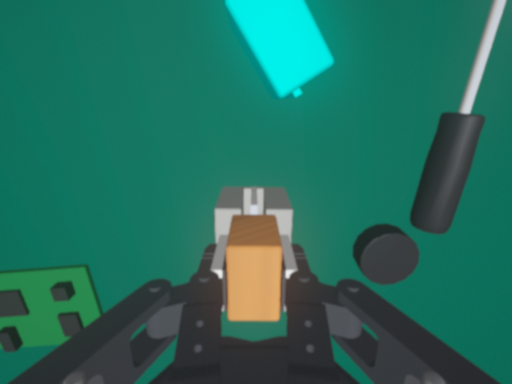

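```bash
cat >> h.py <<'E'
ST=np.array([.4948,.0072]); YAW=.041; TH=.49; LE=.1164
def fl(u,y,n,th=None):
    "floor point: u uphill from hinge, y lateral, n height above FLOOR"
    th=TH if th is None else th
    n=n+.003
    x=u*np.cos(th)-n*np.sin(th); z=.075+u*np.sin(th)+n*np.cos(th)
    c,s=np.cos(YAW),np.sin(YAW); return np.array([ST[0]+c*x-s*y,ST[1]+s*x+c*y,z])
def tcp(u,y,n,p,th=None):
    Rm=Rt(YAW,p); return fl(u,y,n,th)-Rm@[0,0,LE],Rm
def log():
    o=get_obs(); open("log.txt","a").write(repr((list(o["q"]),list(o["eef_pos"]),list(o["tool_rot"])))+"\n"); return o
E
python3 - <<'E'
from h import *
log()
a=cam("top")
T=lambda p: (130+p[1]/3.6, 90+p[0]/3.6)
from scipy.optimize import least_squares
pts=np.array([T(p) for p in [(563,103),(709,96),(558,172),(720,165)]])
def f(v): 
    return (proj(a,np.array([fl(.170,.042,0,v[0]),fl(.170,-.042,0,v[0]),fl(.128,.048,.016,v[0]),fl(.128,-.048,.016,v[0])]))-pts).ravel()
r=least_squares(f,[.4]);print("theta",r.x,r.fun.round(1))
P,Rm=tcp(.105,-.015,.05,.49); print(P,mv(P,Rm)); P,Rm=tcp(-.022,-.015,0,.49); print(P)
E
```

```text
theta [0.44931672] [-0.8 -0.1 -1.4 -0.8  1.5 -0.2  0.6  0.2]
[ 0.50832489 -0.00725778  0.2738829 ] (array([ 1.702, 10.836, -5.97 ]), array([ 0.432,  2.77 , -1.796]))
[ 0.41987431 -0.01088629  0.16999677]
```

{"method": "apply_moves", "body": {"moves": [[[0, 0, -1], [0, 0, 0], -1], [[0, 0, -3], [0, 0, 0], -1], [[0, 0, -5.5], [0, 0, 0], -1], [[0, 0.8, -7.2], [0, 0, 0], -1], [[0.8, 5, -7.2], [0.2, 1.3, -0.9], -1], [[1.7, 9, -7], [0.43, 2.77, -1.8], -1], [[1.7, 10.84, -6.2], [0.43, 2.77, -1.8], -1], [[1.7, 10.84, -5.97], [0.43, 2.77, -1.8], -1], [[1.7, 10.84, -5.97], [0.43, 2.77, -1.8], -1], [[1.7, 10.84, -5.97], [0.43, 2.77, -1.8], -1], [[1.7, 10.84, -5.97], [0.43, 2.77, -1.8], -1]]}}

```text
t: 11.0
eef_pos: [0.508, -0.0064, 0.2732]
tool_rot: [-0.004, 0.97, 0.021, 0.242]
contact_force: [-0.1, -0.2, 0.4]
gripper_width: 0.292
```

Run:
```python
from h import *
o=log(); print(o); P,Rm=tcp(.105,-.015,.05,.49); print(mv(P,Rm))
c=cam("wrist"); cv2.imwrite("pics/w6.png",c["color"][:,:,::-1]); s=cam("scene"); crop(s,90,280,200,420,3.4,"pics/s6.png")
```

```text
{'t': 11.0, 'q': array([-0.84636455,  0.07380186,  0.76563948,  2.29522164, -0.08415513,
        0.30636337,  0.02249048]), 'joint_vel': array([-0.01172989,  0.0053959 , -0.00446122, -0.00290364, -0.00351116,
       -0.00212284,  0.00805323]), 'joint_torque': array([ 7.69720171e-01, -2.05402440e+01,  1.87202655e+00, -2.44162631e+01,
        3.46423862e-03, -2.06218377e+00,  9.52356728e-03]), 'eef_pos': array([ 0.50804748, -0.00642694,  0.27318239]), 'tool_rot': array([-0.00438778,  0.97014231,  0.02103094,  0.241583  ]), 'contact_force': array([-0.08082663, -0.16655539,  0.38013638]), 'torque': array([-0.01545375,  0.60359783,  0.00594268]), 'gripper_width': 0.2924850622788607}
(array([ 0.022,  0.034, -0.02 ]), array([0.003, 0.011, 0.014]))
```

View pics/w6.png

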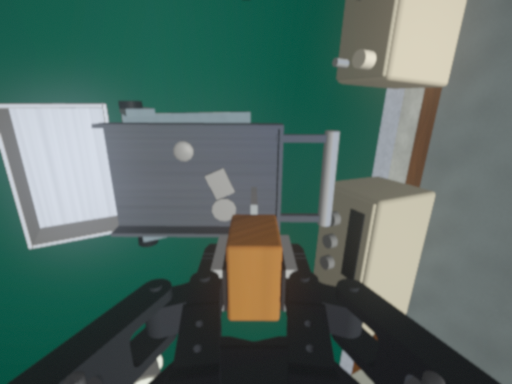

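View pics/s6.png

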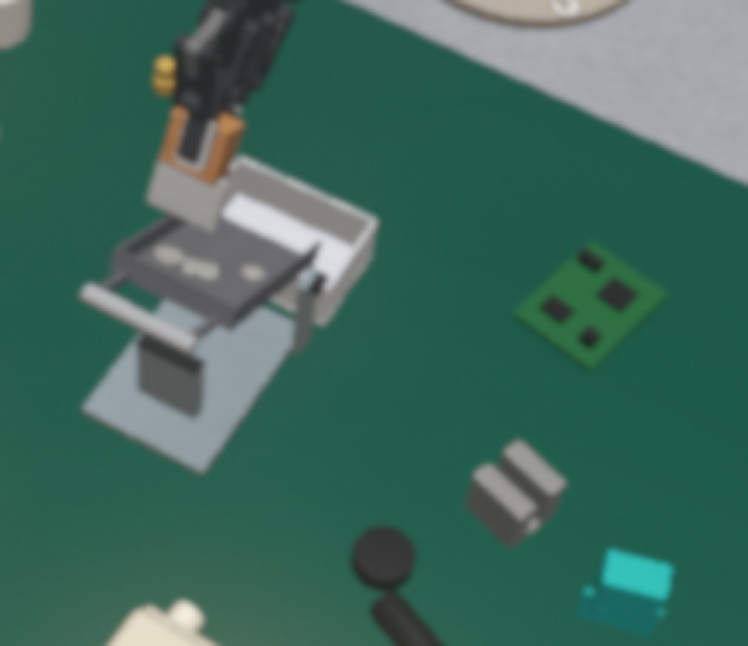

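```bash
cat > kin.py <<'E'
import numpy as np, itertools
from scipy.spatial.transform import Rotation as R
from scipy.optimize import least_squares
D=[eval(l) for l in open("log.txt")]
D.append(([-1.30912027,  0.47779433,  0.02236857,  1.55648631, -0.01149162, 1.10928203, -0.0830705 ],[0.2438027 , 0.62892716, 0.3029153 ],[ 5.83452639e-04,  8.25038959e-01,  5.65075099e-01, -7.12257147e-04]))
rz=lambda a:R.from_euler('z',a).as_matrix(); ry=lambda a:R.from_euler('y',a).as_matrix()
def fk(q,p,s):
    d1,a,b,c,e1,e2,e3,e4=p
    M=rz(s[0]*q[0]); x=M@[e4,0,d1]
    M=M@ry(q[1])@rz(s[1]*q[2]); x=x+M@[e1,0,a]
    M=M@ry(q[3])@rz(s[2]*q[4]); x=x+M@[e2,0,b]
    M=M@ry(q[5]); x=x+M@[e3,0,c]
    return x, M@rz(s[3]*q[6])
def rot(q): return R.from_quat([q[1],q[2],q[3],q[0]]).as_matrix()
if __name__=="__main__":
  best=[]
  for s in itertools.product((1,-1),repeat=4):
    e=0; 
    for q,x,w in D:
        M=fk(q,[0]*8,s)[1]; e=max(e,min(np.linalg.norm(R.from_matrix(rot(w).T@M@rz(o)).as_rotvec()) for o in (0,np.pi)))
    best.append((e,s))
  best.sort(); print(best[:3]); s=best[0][1]
  f=lambda p:np.concatenate([fk(q,p,s)[0]-x for q,x,w in D])
  r=least_squares(lambda p:np.r_[f(p),1e-3*p[4:]],[.3,.4,.4,.2,0,0,0,0]); print(len(D),r.x.round(4),np.abs(f(r.x)).max())
E
python3 kin.py
```

```text
[(np.float64(4.7419059759854415e-09), (-1, -1, -1, -1)), (np.float64(0.5733649004849164), (1, 1, 1, -1)), (np.float64(0.7295374344799823), (1, 1, -1, 1))]
3 [ 0.2619  0.5654  0.501   0.3768 -0.2267 -0.0458 -0.1947 -0.0498] 0.05904878393531901
```

{"method": "apply_moves", "body": {"moves": [[[-1, 0, 0], [0, 0, 0], -1], [[-2.5, 0, 0], [0, 0, 0], -1], [[-4, 0, 0], [0, 0, 0], -1], [[-5.1, 0, 0], [0, 0, 0], -1], [[-5.1, 0, 0.8], [0, 0, 0], -1], [[-5.1, 0, 1.6], [0, 0, 0], -1], [[-5.1, 0, 1.6], [0, 0, 0], -1]]}}

```text
t: 11.98
eef_pos: [0.436, -0.028, 0.1984]
tool_rot: [0.025, 0.975, 0.028, 0.221]
contact_force: [-0.4, -0.8, -0.7]
gripper_width: 0.289
```

Run:
```python
from h import *
o=log(); print(o['q'],o['eef_pos']); P,Rm=tcp(-.0225,-.015,.01,.49); print(P,mv(P,Rm))
```

```text
[ 0.12861334  0.13363528 -0.27786848  2.43425663  0.76690797  0.19203785
 -0.8093332 ] [ 0.43595724 -0.027983    0.19843937]
[ 0.41473121 -0.01109728  0.17858479] (array([-1.061, -0.759,  0.324]), array([0.308, 0.261, 0.171]))
```

Run:
```python
from h import *
for p in (.25,):
  P,Rm=tcp(-.0225,-.015,.015,p); print(P,mv(P,Rm))
```

```text
[ 0.43834126 -0.01012872  0.19307431] (array([ 0.041, -0.721,  0.208]), array([ 0.327, -1.114,  0.133]))
```

{"method": "apply_moves", "body": {"moves": [[[0.04, -0.72, 0.2], [0.33, -0.8, 0.13], -1], [[0.04, -0.72, 0.2], [0.33, -1.11, 0.13], -1], [[0.04, -0.72, 0.2], [0.33, -1.11, 0.13], -1], [[0.04, -0.72, 0.2], [0.33, -1.11, 0.13], -1]]}}

```text
t: 12.48
eef_pos: [0.4376, -0.011, 0.1931]
tool_rot: [-0.002, 0.992, 0.02, 0.125]
contact_force: [-0.4, 0.3, -0.3]
gripper_width: 0.292
```

```bash
python3 - <<'E'
from h import *
o=log(); print(o['q'],o['eef_pos']); 
P,Rm=tcp(-.0225,-.015,.015,.25); print(P,mv(P,Rm))
E
python3 kin.py
```

```text
[ 0.28647634  0.19833721 -0.45389624  2.31752794  0.29162258  0.40956076
 -0.36190505] [ 0.43760904 -0.01101523  0.19308316]
[ 0.43834126 -0.01012872  0.19307431] (array([ 0.03 , -0.034,  0.008]), array([ 0.008, -0.009,  0.001]))
[(np.float64(4.7419059759854415e-09), (-1, -1, -1, -1)), (np.float64(0.7395033632383883), (1, 1, 1, 1)), (np.float64(1.1583636383251044), (1, 1, -1, -1))]
5 [ 0.3649  0.4995  0.5514  0.1462  0.1671  0.0266  0.1152 -0.0581] 0.0653856345353524
```

Run:
```python
from h import *
P,Rm=tcp(-.02,-.015,.04,.33); print(P,mv(P,Rm))
P,Rm=tcp(.105,-.015,.04,.33); print(P,mv(P,Rm))
P,Rm=tcp(.105,-.015,.004,.33); print(P,mv(P,Rm))
```

```text
[ 0.41987618 -0.01088622  0.21364712] (array([-0.481, -0.033, -0.973]), array([0.008, 0.449, 0.002]))
[ 0.5300751  -0.00636553  0.27247536] (array([ 4.377, -0.03 , -2.154]), array([0.008, 0.449, 0.002]))
[ 0.5470034  -0.00567108  0.24071138] (array([ 4.717, -0.032, -0.754]), array([0.008, 0.449, 0.002]))
```

{"method": "apply_moves", "body": {"moves": [[[0, 0, -1], [0, 0, 0], -1], [[1, 0, -1.8], [0, 0.45, 0], -1], [[2.7, 0, -2.16], [0, 0.45, 0], -1], [[4.38, -0.03, -2.16], [0, 0.45, 0], -1], [[4.38, -0.03, -2.16], [0, 0.45, 0], -1], [[4.6, -0.03, -1.2], [0, 0.45, 0], -1], [[4.72, -0.03, -0.75], [0, 0.45, 0], -1], [[4.72, -0.03, -0.75], [0, 0.45, 0], -1], [[4.72, -0.03, -0.75], [0, 0.45, 0], -1]]}}

```text
t: 13.6
eef_pos: [0.5469, -0.0061, 0.241]
tool_rot: [-0.003, 0.986, 0.02, 0.164]
contact_force: [0.4, 0.4, -1.0]
gripper_width: 0.292
```

Run:
```python
from h import *
o=log(); print(o['q'],o['eef_pos'],o['contact_force']); P,Rm=tcp(.105,-.015,.004,.33); print(mv(P,Rm))
c=cam("wrist"); cv2.imwrite("pics/w7.png",c["color"][:,:,::-1]);s=cam("scene"); crop(s,110,240,210,340,4.6,"pics/s7.png")
```

```text
[ 0.27795999  0.26574508 -0.44924483  2.09362788  0.31139636  0.49805743
 -0.34943317] [ 0.54689975 -0.00609657  0.24099409] [ 0.4282586   0.36446104 -0.98482288]
(array([ 0.001, -0.017,  0.012]), array([ 0.007,  0.008, -0.003]))
```

View pics/w7.png

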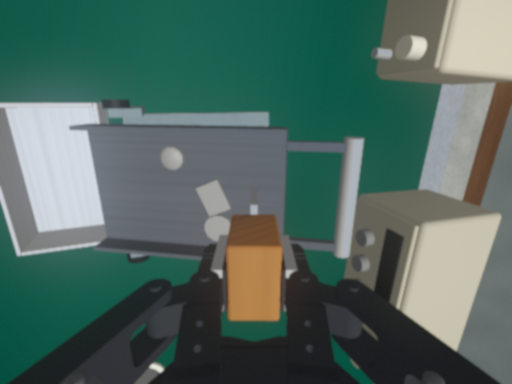

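View pics/s7.png

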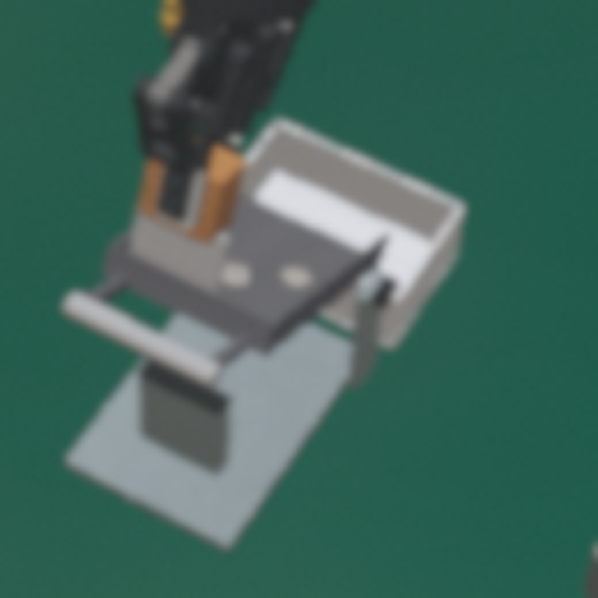

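{"method": "apply_moves", "body": {"moves": [[[0, -0.02, 0.08], [0, 0, 0], -1], [[0, -0.02, 0.16], [0, 0, 0], -1], [[0, -0.02, 0.16], [0, 0, 0], -1]]}}

```text
t: 14.08
eef_pos: [0.5488, -0.0057, 0.2374]
tool_rot: [-0.003, 0.986, 0.02, 0.164]
contact_force: [-2.2, 0.0, 3.0]
gripper_width: 0.293
```

{"method": "apply_moves", "body": {"moves": [[[0, 0, 0.04], [0, 0, 0], -1], [[0, 0, 0.06], [0, 0, 0], -1], [[0, 0, 0.06], [0, 0, 0], -1]]}}

```text
t: 14.45
eef_pos: [0.5493, -0.0057, 0.2362]
tool_rot: [-0.003, 0.986, 0.02, 0.164]
contact_force: [-4.0, -0.4, 6.5]
gripper_width: 0.292
```

{"method": "apply_moves", "body": {"moves": [[[0, 0, -0.02], [0, 0, 0], -1], [[-0.4, 0, 0.04], [0, 0, 0], -1], [[-0.8, 0, 0.1], [0, 0, 0], -1], [[-1.18, 0, 0.16], [0, 0, 0], -1], [[-1.18, 0, 0.16], [0, 0, 0], -1]]}}

```text
t: 15.08
eef_pos: [0.5211, -0.0067, 0.2217]
tool_rot: [-0.003, 0.986, 0.02, 0.163]
contact_force: [-2.5, -0.3, 5.0]
gripper_width: 0.291
```

```bash
cat > st.py <<'E'
from h import *
o=log(); Rm=rot(o["tool_rot"]); e=o["eef_pos"]+Rm@[0,0,LE]
c,s=np.cos(YAW),np.sin(YAW); d=e[:2]-ST; x=c*d[0]+s*d[1]; y=-s*d[0]+c*d[1]; z=e[2]-.075
ct,sn=np.cos(TH),np.sin(TH); F=o["contact_force"]; fx=c*F[0]+s*F[1]
print("t",o["t"],"u %.4f y %.4f n %.4f"%(ct*x+sn*z,y,-sn*x+ct*z-.003),"Fn %.1f Ft %.1f"%(-sn*fx+ct*F[2],ct*fx+sn*F[2]),"ang",np.arctan2(z-.003*ct,x+.003*sn).round(3),"pitch",np.arcsin(Rm[2,0]).round(3),"q",o["q"].round(2))
E
python3 st.py
```

```text
t 15.075 u 0.0729 y -0.0152 n -0.0005 Fn 5.6 Ft 0.1 ang 0.483 pitch 0.327 q [ 0.27  0.26 -0.44  2.16  0.34  0.44 -0.38]
```

{"method": "apply_moves", "body": {"moves": [[[-0.4, 0, 0.06], [0, 0, 0], -1], [[-0.8, 0, 0.12], [0, 0, 0], -1], [[-1.18, 0, 0.18], [0, 0, 0], -1], [[-1.18, 0, 0.18], [0, 0, 0], -1]]}}

```text
t: 15.58
eef_pos: [0.4959, -0.0076, 0.2088]
tool_rot: [-0.003, 0.986, 0.02, 0.164]
contact_force: [-1.4, 0.4, 7.2]
gripper_width: 0.287
```

```bash
python3 st.py;  python3 - <<'E'
from h import *
c=cam("wrist"); cv2.imwrite("pics/w8.png",c["color"][:,:,::-1])
E
```

```text
t 15.575 u 0.0448 y -0.0149 n -0.0001 Fn 7.1 Ft 2.2 ang 0.488 pitch 0.33 q [ 0.26  0.24 -0.43  2.23  0.35  0.39 -0.41]
```

View pics/w8.png

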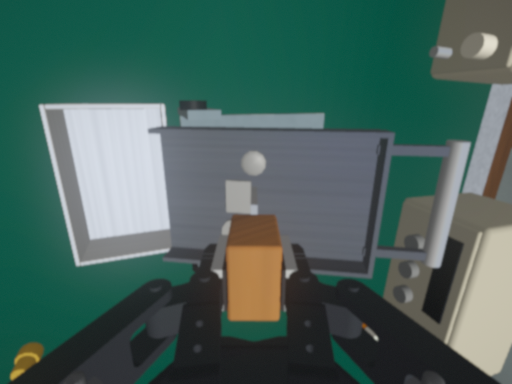

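```bash
cat >> h.py <<'E'
def onfloor(c,px,n=.0035):
    o=fl(0,0,n); nn=(fl(0,0,1)-fl(0,0,0)); d=ray(c,px); P=c["E"]+d*((o-c["E"])@nn)/(d@nn)
    e1=fl(1,0,0)-fl(0,0,0); e2=fl(0,1,0)-fl(0,0,0); return ((P-o)@e1).round(4),((P-o)@e2).round(4)
E
python3 - <<'E'
from h import *
c=cam("wrist")
for p in [(197,238),(181,238),(213,238),(197,251),(162,253),(228,227)]: print(p,onfloor(c,p))
print(proj(c,[fl(.0448,.011,0),fl(.0448,.011,.036),fl(.0428,.0,0)]))
E
```

```text
(197, 238) (np.float64(0.0342), np.float64(0.0019))
(181, 238) (np.float64(0.0344), np.float64(0.0136))
(213, 238) (np.float64(0.034), np.float64(-0.0103))
(197, 251) (np.float64(0.0435), np.float64(0.0024))
(162, 253) (np.float64(0.0449), np.float64(0.0273))
(228, 227) (np.float64(0.0255), np.float64(-0.0228))
[[183.88326269 253.64743136]
 [201.50517512 243.67686405]
 [198.55675527 250.86563938]]
```

{"method": "apply_moves", "body": {"moves": [[[-0.4, 0, 0.04], [0, 0, 0], -1], [[-0.8, 0, 0.1], [0, 0, 0], -1], [[-1.2, 0, 0.16], [0, 0, 0], -1], [[-1.5, 0, 0.21], [0, 0, 0], -1], [[-1.5, 0, 0.21], [0, 0, 0], -1]]}}

```text
t: 16.3
eef_pos: [0.4615, -0.0091, 0.1912]
tool_rot: [-0.003, 0.986, 0.02, 0.163]
contact_force: [-0.6, -0.1, 4.7]
gripper_width: 0.288
```

```bash
python3 st.py
```

```text
t 16.3 u 0.0060 y -0.0150 n 0.0006 Fn 4.4 Ft 1.7 ang 0.59 pitch 0.328 q [ 0.24  0.22 -0.41  2.32  0.39  0.32 -0.46]
```

{"method": "apply_moves", "body": {"moves": [[[-0.3, 0, 0.04], [0, 0, 0], -1], [[-0.6, 0, 0.08], [0, 0, 0], -1], [[-0.9, 0, 0.13], [0, 0, 0], -1], [[-1.1, 0, 0.16], [0, 0, 0], -1], [[-1.25, 0, 0.16], [0, 0, 0], -1], [[-1.25, 0, 0.16], [0, 0, 0], -1], [[-1.25, 0, 0.16], [0, 0, 0], -1]]}}

```text
t: 17.18
eef_pos: [0.4335, -0.0103, 0.1772]
tool_rot: [-0.003, 0.986, 0.02, 0.163]
contact_force: [0.1, 0.5, -0.6]
gripper_width: 0.293
```

```bash
python3 st.py;  python3 - <<'E'
from h import *
c=cam("wrist"); cv2.imwrite("pics/w9.png",c["color"][:,:,::-1]); c=cam("top"); crop(c,130,280,150,310,4,"pics/t9.png")
E
```

```text
t 17.175 u -0.0254 y -0.0151 n 0.0014 Fn -0.6 Ft -0.1 ang -2.708 pitch 0.327 q [ 0.21  0.2  -0.38  2.38  0.44  0.26 -0.52]
```

View pics/w9.png

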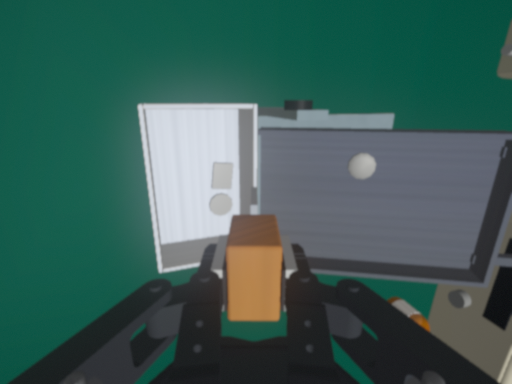

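View pics/t9.png

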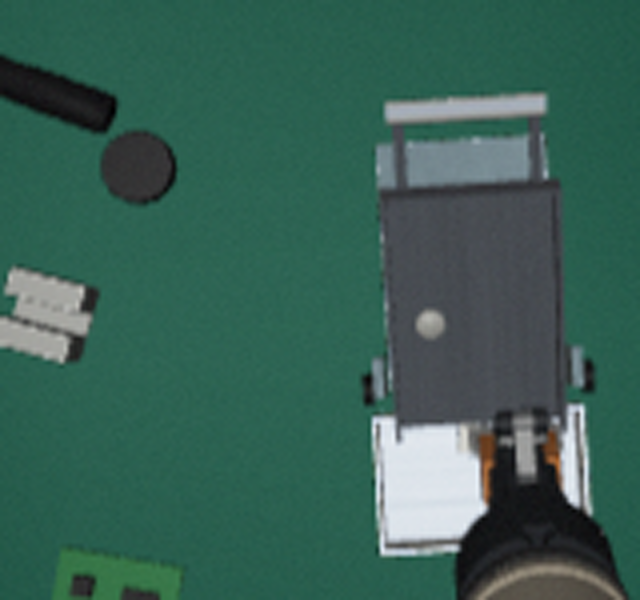

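Run:
```python
from h import *
for a in ((-.02,.0,.025),(.07,.016,.025),(.07,.016,.004)):
  P,Rm=tcp(*a,.33); print(P,mv(P,Rm))
```

```text
[0.42631481 0.00439053 0.20041213] (array([ 0.035, -0.599, -0.962]), array([ 0.005,  0.011, -0.007]))
[0.50500222 0.02363198 0.24276846] (array([ 3.587, -1.242, -1.544]), array([ 0.005,  0.011, -0.007]))
[0.51487706 0.02403708 0.22423947] (array([ 3.723, -1.243, -0.715]), array([ 0.005,  0.011, -0.007]))
```

{"method": "apply_moves", "body": {"moves": [[[0, 0, -0.7], [0, 0, 0], -1], [[0.5, -0.6, -1.4], [0, 0, 0], -1], [[2, -1.24, -1.6], [0, 0, 0], -1], [[3.6, -1.24, -1.54], [0, 0, 0], -1], [[3.6, -1.24, -1.54], [0, 0, 0], -1], [[3.68, -1.24, -1.0], [0, 0, 0], -1], [[3.72, -1.24, -0.71], [0, 0, 0], -1], [[3.72, -1.24, -0.63], [0, 0, 0], -1], [[3.72, -1.24, -0.55], [0, 0, 0], -1], [[3.72, -1.24, -0.55], [0, 0, 0], -1]]}}

```text
t: 18.52
eef_pos: [0.5161, 0.0241, 0.2205]
tool_rot: [-0.003, 0.986, 0.02, 0.163]
contact_force: [-0.2, -0.4, -0.5]
gripper_width: 0.291
```

```bash
python3 st.py;  python3 - <<'E'
from h import *
c=cam("wrist"); cv2.imwrite("pics/w10.png",c["color"][:,:,::-1])
for p in [(162,253)]: print(onfloor(c,p))
E
```

```text
t 18.525 u 0.0692 y 0.0159 n 0.0002 Fn -0.3 Ft -0.4 ang 0.492 pitch 0.328 q [ 0.2   0.25 -0.44  2.18  0.39  0.44 -0.5 ]
(np.float64(0.0693), np.float64(0.058))
```

View pics/w10.png

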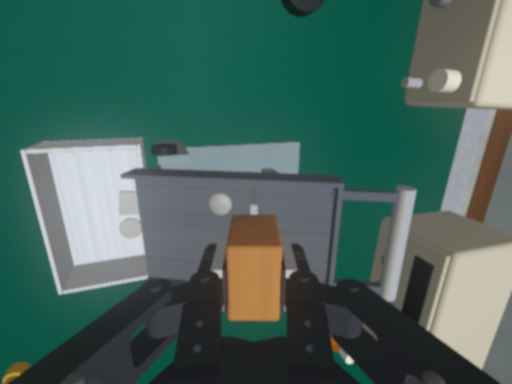

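Run:
```python
from h import *
c=cam("wrist")
print(onfloor(c,(204,220),.004)); print(proj(c,[fl(.0692,.042,0),fl(.067,.042,0.036),fl(.0692,.026,0)]))
```

```text
(np.float64(0.0455), np.float64(0.0267))
[[183.43576369 253.49301938]
 [200.73012109 239.7455963 ]
 [204.81409281 253.48905046]]
```

{"method": "apply_moves", "body": {"moves": [[[0, 0, 0.03], [0, 0, 0], -1], [[0, 0, 0.05], [0, 0, 0], -1], [[0, 0, 0.05], [0, 0, 0], -1]]}}

```text
t: 19.0
eef_pos: [0.5167, 0.0241, 0.22]
tool_rot: [-0.003, 0.986, 0.02, 0.164]
contact_force: [-5.3, -1.0, 8.1]
gripper_width: 0.291
```

{"method": "apply_moves", "body": {"moves": [[[0, 0, -0.03], [0, 0, 0], -1], [[-0.4, 0, 0.03], [0, 0, 0], -1], [[-0.8, 0, 0.09], [0, 0, 0], -1], [[-1.18, 0, 0.15], [0, 0, 0], -1], [[-1.18, 0, 0.15], [0, 0, 0], -1]]}}

```text
t: 19.62
eef_pos: [0.4885, 0.0229, 0.2056]
tool_rot: [-0.003, 0.987, 0.02, 0.162]
contact_force: [-2.9, 1.0, 2.8]
gripper_width: 0.292
```

```bash
python3 st.py
```

```text
t 19.625 u 0.0375 y 0.0158 n 0.0001 Fn 3.8 Ft -1.3 ang 0.492 pitch 0.326 q [ 0.18  0.23 -0.43  2.25  0.42  0.39 -0.54]
```

{"method": "apply_moves", "body": {"moves": [[[-0.4, 0, 0.06], [0, 0, 0], -1], [[-0.8, 0, 0.12], [0, 0, 0], -1], [[-1.2, 0, 0.18], [0, 0, 0], -1], [[-1.2, 0, 0.18], [0, 0, 0], -1]]}}

```text
t: 20.12
eef_pos: [0.4628, 0.0221, 0.1924]
tool_rot: [-0.003, 0.986, 0.02, 0.164]
contact_force: [-2.9, 0.6, 5.8]
gripper_width: 0.29
```

```bash
python3 st.py
```

```text
t 20.125 u 0.0088 y 0.0161 n 0.0005 Fn 6.5 Ft 0.2 ang 0.543 pitch 0.329 q [ 0.16  0.22 -0.41  2.31  0.46  0.34 -0.6 ]
```

{"method": "apply_moves", "body": {"moves": [[[-0.4, 0, 0.05], [0, 0, 0], -1], [[-0.8, 0, 0.1], [0, 0, 0], -1], [[-1.1, 0, 0.14], [0, 0, 0], -1], [[-1.38, 0, 0.16], [0, 0, 0], -1], [[-1.38, 0, 0.16], [0, 0, 0], -1], [[-1.38, 0, 0.16], [0, 0, 0], -1]]}}

```text
t: 20.88
eef_pos: [0.4319, 0.0207, 0.1775]
tool_rot: [-0.003, 0.986, 0.02, 0.164]
contact_force: [0.0, -0.8, -0.9]
gripper_width: 0.298
```

```bash
python3 st.py;  python3 - <<'E'
from h import *
c=cam("wrist"); cv2.imwrite("pics/w11.png",c["color"][:,:,::-1])
E
```

```text
t 20.875 u -0.0254 y 0.0160 n 0.0019 Fn -0.8 Ft -0.4 ang -2.726 pitch 0.329 q [ 0.12  0.2  -0.38  2.39  0.52  0.28 -0.68]
```

View pics/w11.png

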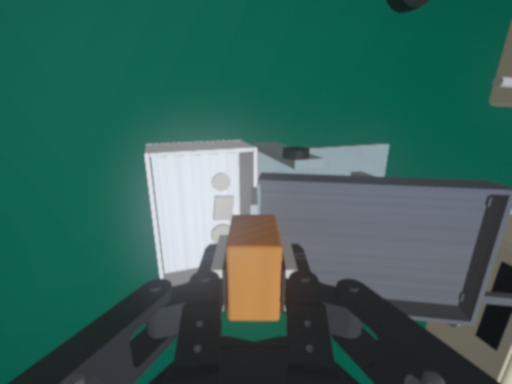

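Run:
```python
from h import *
Rm=Rt(-.2785)
for z in (.24,.127):
  print(mv([.5422,.2653,z],Rm))
print(mv([.44,.03,.27],Rt(.041,.33)))
```

```text
(array([ 5.344, -9.597, -0.818]), array([-0.298, -1.869,  1.808]))
(array([ 3.884, -9.599,  3.46 ]), array([-0.298, -1.869,  1.808]))
(array([ 1.511, -0.355, -3.391]), array([ 0.004,  0.006, -0.006]))
```

{"method": "apply_moves", "body": {"moves": [[[0, 0, -1], [0, 0, 0], -1], [[0.5, 0, -3], [0, 0, 0], -1], [[2, -2, -3.2], [0, -0.4, 0.4], -1], [[3.7, -4.4, -2.6], [-0.1, -1, 0.9], -1], [[4.6, -7, -1.8], [-0.2, -1.87, 1.81], -1], [[5.34, -9.6, -0.82], [-0.3, -1.87, 1.81], -1], [[5.34, -9.6, -0.82], [-0.3, -1.87, 1.81], -1], [[5.34, -9.6, -0.82], [-0.3, -1.87, 1.81], -1], [[5.34, -9.6, -0.82], [-0.3, -1.87, 1.81], -1]]}}

```text
t: 22.05
eef_pos: [0.5419, 0.2643, 0.2396]
tool_rot: [0.001, 0.99, -0.139, -0.0]
contact_force: [-0.4, -0.4, -0.2]
gripper_width: 0.294
```

Run:
```python
from h import *
o=log(); print(o["eef_pos"],o["tool_rot"],o["contact_force"])
for z in (.18,.127): print(mv([.5422,.2653,z],Rt(-.2785)))
c=cam("wrist"); cv2.imwrite("pics/w12.png",c["color"][:,:,::-1]); s=cam("scene"); crop(s,90,280,200,420,3.4,"pics/s12.png")
```

```text
[0.54186161 0.26434186 0.23958854] [ 6.97706234e-04  9.90234995e-01 -1.39405992e-01 -3.71216877e-04] [-0.38407566 -0.35433733 -0.23810802]
(array([ 0.004, -0.044,  2.383]), array([ 0.009,  0.003, -0.007]))
(array([ 0.005, -0.047,  4.503]), array([ 0.009,  0.003, -0.007]))
```

View pics/w12.png

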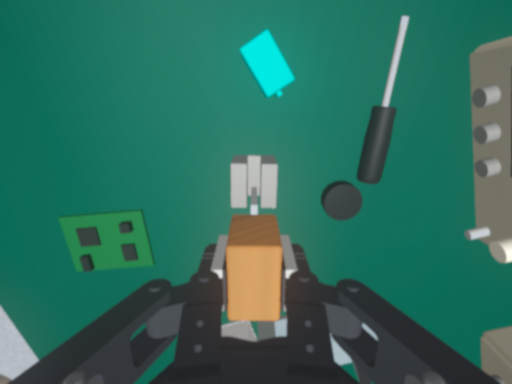

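View pics/s12.png

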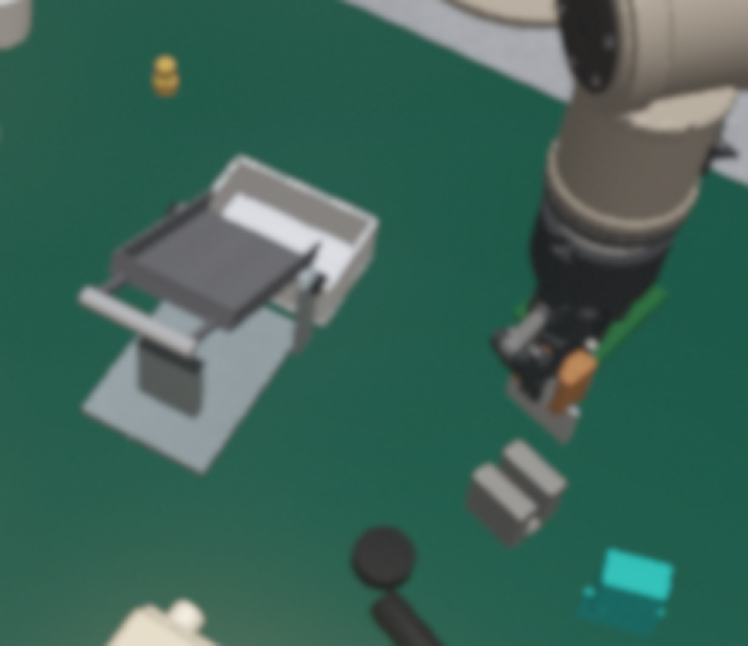

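{"method": "apply_moves", "body": {"moves": [[[0, -0.04, 1.5], [0, 0, 0], -1], [[0, -0.04, 2.8], [0, 0, 0], -1], [[0, -0.04, 3.4], [0, 0, 0], -1], [[0, -0.04, 3.4], [0, 0, 0], -1]]}}

```text
t: 22.65
eef_pos: [0.5419, 0.2653, 0.1545]
tool_rot: [0.001, 0.99, -0.139, -0.001]
contact_force: [-0.3, -0.5, -1.2]
gripper_width: 0.292
```

{"method": "apply_moves", "body": {"moves": [[[0, 0, 0.5], [0, 0, 0], -1], [[0, 0, 0.9], [0, 0, 0], -1], [[0, 0, 1.06], [0, 0, 0], -1], [[0, 0, 1.06], [0, 0, 0], -1]]}}

```text
t: 23.15
eef_pos: [0.5419, 0.2662, 0.128]
tool_rot: [0.0, 0.99, -0.139, -0.0]
contact_force: [-0.1, 0.4, -1.4]
gripper_width: 0.291
```

{"method": "apply_moves", "body": {"moves": [[[0, 0, 0.06], [0, 0, 0], -1], [[0, 0, 0.1], [0, 0, 0], -1], [[0, 0, 0.1], [0, 0, 0], -1]]}}

```text
t: 23.52
eef_pos: [0.5421, 0.2662, 0.1259]
tool_rot: [0.0, 0.99, -0.139, -0.0]
contact_force: [0.2, 0.7, -1.6]
gripper_width: 0.293
```

{"method": "apply_moves", "body": {"moves": [[[0, 0, 0.03], [0, 0, 0], -1], [[0, 0, 0.03], [0, 0, 0], 0.2], [[0, 0, 0.03], [0, 0, 0], 0.2], [[0, 0, 0.03], [0, 0, 0], 0.2], [[0, 0, 0.03], [0, 0, 0], 0.2], [[0, 0, -1], [0, 0, 0], 0.2], [[0, 0, -3], [0, 0, 0], 0.2], [[0, 1.5, -5.5], [0, 0, 0], 0.2], [[0, 1.5, -5.5], [0, 0, 0], 0.2], [[0, 1.5, -5.5], [0, 0, 0], 0.2]]}}

```text
t: 24.78
eef_pos: [0.5319, 0.2298, 0.2636]
tool_rot: [0.0, 0.99, -0.14, 0.0]
contact_force: [-0.4, 0.5, -0.9]
gripper_width: 0.602
```

Run:
```python
from h import *
c=cam("wrist"); cv2.imwrite("pics/w13.png",c["color"][:,:,::-1]); s=cam("scene"); crop(s,90,280,200,420,3.4,"pics/s13.png"); t=cam("top"); crop(t,130,280,90,310,3.6,"pics/t13.png")
```

```text
(no output)
```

View pics/w13.png

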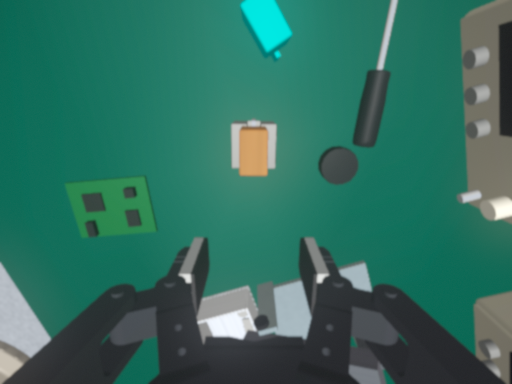

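View pics/s13.png

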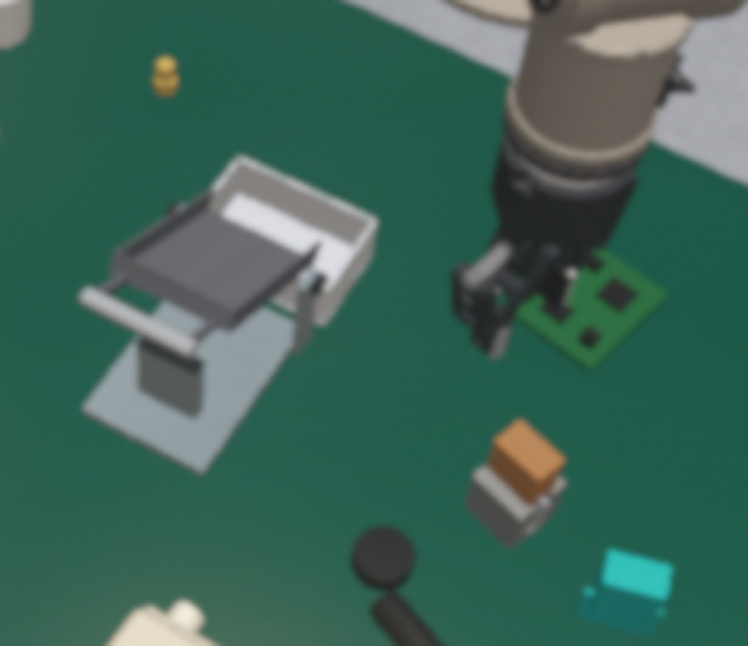

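View pics/t13.png

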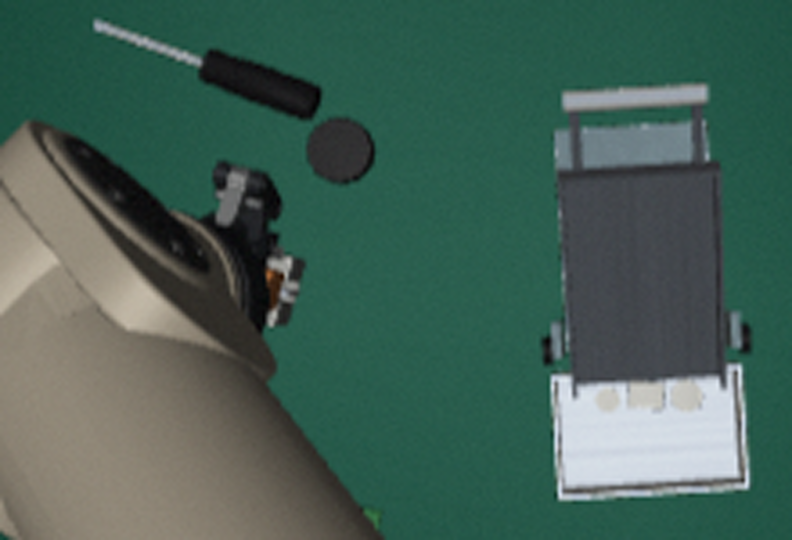

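Run:
```python
from h import *
c=cam("wrist")
A=np.array([onz(c,p,.085) for p in [(127,241),(127,268),(176,268),(175,239)]]);print(A.mean(0))
B=np.array([onz(c,p,.045) for p in [(123,232),(123,276),(168,275),(167,231)]]);print(B.mean(0))
hand_in()
```

```text
[0.54101693 0.26629987 0.085     ]
[0.54021797 0.26560482 0.045     ]
the job is handed in; nothing more can be done
```

I finished the job and handed it in at about 25 s of the 72 s allowed; no verdict is reported.

- **Tray:** I lifted it by its bar to about 0.49 rad and released it. It still looks tipped up, with its floor clear, in the last pictures.
- **Sweeping:** I took the wooden scraper and made two passes. The readings I took while sweeping showed about 4–10 N on the floor. I only see the force at the end of each move, so a short peak in between could have been missed. The first pass cleared splash1 and splash2, the second splash3.
- **Splashes:** The last top picture shows all three lying in the cup. The cup has not visibly moved.
- **Scraper:** It is released and hangs in its rest, about 1 mm sideways from the slot by the last wrist picture.
- **Rest of the bench:** The other bench items in the last pictures look untouched. The gripper is clear of everything.

**Checks that failed or disagreed:**
- **Scene camera:** It put things about 7 mm to the left of where the top and wrist cameras did, so I used the wrist camera's values.
- **Tray angle:** A fit to the top camera gave 0.45 rad. The arm's pose while lifting and the blade's contact height both gave about 0.49.
- **Arm reach:** It could not hold the blade square to the floor near the lip. I swept with the blade about 0.16 rad off square, and it still cleared all three.

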